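# Hold the block heater's sprung hood at its lower line

### The arm

A 6-joint arm with a two-finger parallel gripper is mounted at the origin on the work surface. World frame = base frame: x ahead of the robot, y to its left, z up, the work surface at z = 0. Lengths are in mm, angles in rad, forces in N, time in s.
With the tool pointing down it reaches from about 350 to 775 mm from the base axis. Payload 7.3 kg.
Tool frame: the origin (TCP) lies on the centre line of the jaws, within the pads' length; the fingertips stand bot.tip_reach ahead of it and the grasp point (between the pads) lies 6 mm ahead of it (bot.tip_reach is the distance from the TCP to the fingertips, in mm); z points along the fingers, y is the direction in which the jaws open and shut (so a half turn about z gives the same grasp; the last joint's range is limited). The gripper opens to 92 mm and grips with 3 to 60 N. Pads are 19 mm wide; open, the fingers measure 130 mm over their backs; the gripper's body (75 mm by 190 mm) begins 47 mm behind the grasp point.
Start: joints at [0.973, 0.342, 1.524, -0, 1.275, -0.146], TCP at [229.195, 472.347, 251.741] pointing down, gripper open.
Joint ranges: [-2.53, 2.53], [-0.77, 2.02], [0.04, 2.7], [-1, 4.14], [0.28, 2.66], [-3.11, 3.11]. Speed limits (rad/s): [2.57, 2.57, 3.14, 3.14, 3.14, 3.14].

### API

Orientations are given as [roll, pitch, yaw] about the fixed x, y, z axes, in that order (R = Rz(yaw) Ry(pitch) Rx(roll)).
In Python, from plant import bot gives the robot as it stands.
- The arm moves only by the tool step_arm, never from a script. Its argument "deltas" is a list of rows, each a list of 6 numbers: the shift along the tool's x, y, z in mm, then the turn, a rotation vector about the tool's x, y, z in rad. A call has 1 to 5 rows; each row is the pose to reach, as a shift and turn from the pose commanded when the call began, along the tool's axes at that moment; what a row does not reach only later rows make up. A row lasts 1/12 s, in which the tool goes at most 41.7 mm and 7.16 degrees, less where a joint would pass 70% of its speed; a pose out of reach is approached as far as the arm can. A call with a gripper value outside its range is refused whole. "fingers" is the finger opening in mm, from 0 to 91.8, set as the call begins (left out, the last holds). The fingers move at their own pace and stop on an object; the grip force is fixed at half the most. Time passes only in rows, so rows that repeat a pose let the fingers close. It gives the time, the measured TCP pose, the force and the opening at its end, in the units of the state.
- bot.get_obs(): the state, without advancing time (a new reading comes with each control period).
- bot.capture(name): name is "side" or "top" or "wrist"; returns a dict with "color" (480x640x3 uint8, red, green, blue), "fx", "fy", "cx", "cy" (pixels), "R" (3x3) and "t" (3): a world point X has camera coordinates R X + t. Camera axes: x right, y down, z forward; pixel columns grow to the right and rows downward; lengths in mm; the calibration is good to about 2 mm. A picture is of the moment at which its call begins. There is no depth.
- bot.close_job(): hands the job in, once; it reports no verdict.
Trained networks look in a picture, given as the dict that the camera call returned (one of the last four; its "shot" number tells which), for a name from the list of things; names that differ only in an ending like _2 or _b are one class to them, and where a whole thing is asked for, a point or a joint stands for the part that bears it (a point fixed in the world has none). Each returns a list of dicts, best first, with "p" (0 to 1); they miss things now and then, are a little off and sometimes report something else, mostly with a low value. They report only what shows in the picture. A call takes as long as a camera call.
- bot.boxes_of(query, picture): "rect" ([centre column, centre row, width, height] in pixels, round what is visible of it).
The state is a dict: "time": time; "joint_positions": joint angles; "dq": joint speeds; "tau": joint torques, N m; "tool_pos": TCP position; "tcp_rot": TCP orientation; "contact_force": force on the tool from outside, world axes, zero at the start; "moment": the same for the moment, N m; "grip_width": finger opening in mm.
Only numpy, scipy, OpenCV 4.12 (cv2) and the standard library are available. Lean on these libraries where they do the work, as an engineer would, in place of code of your own. Each camera call takes 0.05 s, during which the arm holds its last target. There are 200 camera calls.

### The job

Turn the turnbutton on the block heater's front deck clear of the hood, then lift the sprung hood by its bar handle until its pointers stand at the lower of the two lines on the side quadrants (35 degrees open), and keep holding it there so that I can slip a thermometer in underneath: finish while still holding it. Do not let the hood slam shut or swing up to the upper line, and leave the things standing round the heater alone.

Things in the scene. Friction and masses are not known exactly. Their poses are not given: they have to be found in the camera images.
- heater: Block heater fixed on the bench: white case 330 mm deep (x), 310 wide (y), its flat top (deck) at z = 100 mm. Origin on the bench, 170 mm behind the front face; x points from the front (control panel, robot side) to the rear, y left, z up. A grey hood with a clear window lies on the deck; the front 58 mm of the deck is free but for the turnbutton.
- low_line (a point): On the lower engraved line of the left quadrant, near its outer end. A quadrant (aluminium sector plate, radius 115 mm about the hinge line, top 219 mm above the bench) stands on each side of the hood, at heater y = +-140 mm; each has two black lines, at 35 and 60 degrees above level. This point is 105 mm from the hinge line, 168 mm above the bench.
- hood (a joint): Opening angle of the hood, rad: 0 shut, grows as its front rises about the level hinge line at its rear; lower line at 0.611 (35 degrees), upper line at 1.047 (60 degrees). Spring and weight always close it: about 1 N m when shut, 1.2 to 1.6 N m at the lower line, so 4 to 9 N upward at the handle; let go, it slams shut.
- hood_hinge (a point): Middle of the hood's hinge line, 120 mm behind the heater's origin, 108 mm above the bench; the line runs along heater y. Axes: the hood's (shut: the heater's). The hood is 260 mm wide, reaches 210 mm ahead of the hinge and 52 mm above it; a flat front lip (top at z = 105 mm) reaches 232 mm ahead. A black pointer on each side follows the quadrant at the hood's own angle.
- handle_mid (a point): Middle of the hood's handle, a level round steel bar 12 mm thick, 110 long along y on a post at each end, 45 mm ahead of the hood's front wall (free gap 39 mm; 39 mm above the deck). Shut: 255 mm ahead of the hinge line, 37 above it, 145 above the bench. At the lower line: 285 mm above the bench and 67 mm farther back. Axes the hood's.
- turnbutton (a joint): Angle of the turnbutton about its upright pivot, rad, anticlockwise from above: at 0 its bar points straight back over the hood's front lip and blocks the hood. It turns either way: at +-1.57 it lies crosswise (along the lip), clear of the hood; stops at +-1.7. Clear beyond about 1.1. It stays where it is left (0.04 N m to turn).
- button_grip (a point): On the turnbutton's pivot, 126 mm above the bench, the height to grip; x along its bar. Dark steel bar 12 mm wide, 42 mm long one way and 18 the other, 106 to 113 mm above the bench; on it over the pivot a thumb rib 38 mm long, 12 wide, top at 132 mm. The pivot is 138 mm ahead of the heater's origin and 105 mm to its right (-y), near the deck's front right corner.
- foam_rack: Bystander: white foam tube rack 150 x 100 x 45 mm with four tubes (107 mm high in all), left of the heater. Origin at the centre of its underside.
- cup: Bystander: clear plastic cup, diameter 72 mm, 95 mm high, right of the heater. Origin at the centre of its underside.
- pocket_meter: Bystander: black pocket tester lying flat, 150 x 36 x 25 mm, right of the heater. Origin on its underside.

How it is judged (in metres and radians):
On the way, in this order (a step that is already met when the one before it is completed fails the run):
1. the turnbutton is turned clear of the hood, which is still shut ((value of joint turnbutton above 1.15 rad or value of joint turnbutton below -1.15 rad) and value of joint hood below 0.04 rad), for 0.2 s.
2. the hood is held by its handle at the lower line (value of joint hood between 0.55 and 0.672 rad and contact force between the fingers and hood_c6 above 2 N), for 0.5 s.
At the end, for the whole second after the job is handed in: The hood stands still within 3.5 degrees (0.061 rad) of the lower line, 35 degrees open, carried by the fingers at its handle (more than 2 N); the turnbutton is still turned clear (more than 1.15 rad either way); the rack, cup and pocket tester stand within 20 mm of where they were (all of step 2 and velocity of joint hood between -0.1 and 0.1 rad/s and (value of joint turnbutton above 1.15 rad or value of joint turnbutton below -1.15 rad) and distance of each of foam_rack, cup, pocket_meter from where it was at the start of the episode below 0.02 m); the arm keeps its last pose, push and grip.
It fails at once if the hood slams (closes faster than 2 rad/s) (velocity of joint hood below -2 rad/s).
It fails at once if the hood is swung up to the upper line (value of joint hood above 1.03 rad).
It fails at once if a bystander is knocked away (distance of any of foam_rack, cup, pocket_meter from where it was at the start of the episode above 0.03 m).
It also fails if it takes over 50 s, if anything falls off the work surface, if the arm or the gripper's body presses on something with over 40 N, if the wrist force passes 120 N, or if a joint passes its speed limit or range.

## Working session

There is one attempt and no reset: what is moved stays moved. The work goes in short steps, Python scripts to look and compute and a tool call to move; the robot and the scene stay as the last step left them, time stands still between calls to the robot, and variables do not carry over. Pictures are saved under pics/ and viewed, about 8 in all and at most 12, crops included, and the job is handed in when it is done.

Besides the shell and the picture viewer there is one more tool, called after "Emit:" as name(argument=value, ...) on one line, values as JSON. step_arm: Moves the arm, as the interface text tells. Its arguments: {"type":"object","properties":{"deltas":{"type":"array"},"fingers":{"type":"number"}},"required":["deltas"]}

```bash
ls; mkdir -p pics; python3 - <<'E'
from plant import bot
import cv2
print(bot.tip_reach, bot.get_obs())
for n in ("side","top"):
    p=bot.capture(n); cv2.imwrite(f"pics/{n}0.png",p["color"][:,:,::-1])
    print(n,p["fx"],p["cx"],p["cy"],p["R"],p["t"])
    for q in ("heater","low_line","hood_hinge","handle_mid","button_grip","cup","foam_rack","pocket_meter"):
        print(q,[(r["rect"],round(r["p"],2)) for r in bot.boxes_of(q,p)[:2]])
E
```

```text
pics
25.0 {'time': 0.0, 'joint_positions': array([ 9.73012767e-01,  3.42731579e-01,  1.52506615e+00, -1.22026099e-06,
        1.27542404e+00, -1.45996102e-01]), 'dq': array([ 0.0027862 ,  0.00167965, -0.00061311, -0.00136163, -0.00167534,
       -0.0005286 ]), 'tau': array([ 1.99616399e-03, -4.31251180e+01, -2.44217330e+01,  7.20295077e-02,
        5.59824833e-02, -1.68065044e-04]), 'tool_pos': array([228.95339347, 472.00347757, 251.02320663]), 'tcp_rot': array([-3.13998069e+00, -2.35847066e-04,  2.68980536e+00]), 'contact_force': array([-0.02007464,  0.92717407, -0.26428097]), 'moment': array([ 0.02724493, -0.0704523 , -0.03430849]), 'grip_width': 91.77566673500752}
side 592.9109997796403 312.6133788974577 238.84203607935666 [[ 0.68232383 -0.7307342  -0.02148772]
 [-0.4350596  -0.38226504 -0.81522794]
 [ 0.58750092  0.56559789 -0.57874147]] [-395.4011354   357.42726139 1120.74432249]
heater [([326.8, 255.3, 185.1, 177.4], 0.57)]
low_line [([328.1, 253.2, 184.9, 172.9], 0.94)]
hood_hinge [([328.1, 238.2, 135.9, 103.6], 0.93)]
handle_mid [([328.2, 241.6, 129.8, 104.6], 0.64)]
button_g
[... 184 characters left out ...]
02.9, 316.9, 34.4, 33.5], 0.9)]
top 466.7893571859362 317.5431507665454 238.91519719799564 [[-0.03893834 -0.99923454  0.00376081]
 [-0.97686038  0.03727381 -0.210605  ]
 [ 0.21030361 -0.0118744  -0.97756401]] [ 32.24890038 594.68262297 960.76321624]
heater [([339.0, 224.6, 156.0, 176.5], 0.77), ([464.0, 291.8, 41.7, 32.2], 0.4)]
low_line [([336.9, 230.1, 159.2, 173.8], 0.6)]
hood_hinge [([335.3, 223.2, 141.8, 130.1], 0.67)]
handle_mid [([334.1, 226.5, 142.2, 131.2], 0.72), ([339.4, 225.7, 159.4, 175.3], 0.52)]
button_grip [([394.4, 277.5, 4.9, 26.4], 0.57)]
cup [([465.8, 292.0, 43.5, 34.3], 0.9)]
foam_rack [([224.8, 298.2, 48.5, 73.9], 0.89)]
pocket_meter [([433.6, 237.1, 27.1, 69.5], 0.61)]
```

```bash
python3 - <<'E'
import cv2
a=cv2.imread("pics/top0.png")[110:350,180:500]; cv2.imwrite("pics/top0c.png",cv2.resize(a,None,fx=2.5,fy=2.5,interpolation=cv2.INTER_CUBIC))
a=cv2.imread("pics/side0.png")[140:390,180:440]; cv2.imwrite("pics/side0c.png",cv2.resize(a,None,fx=2.4,fy=2.4,interpolation=cv2.INTER_CUBIC))
E
```

```text
(no output)
```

View pics/top0c.png

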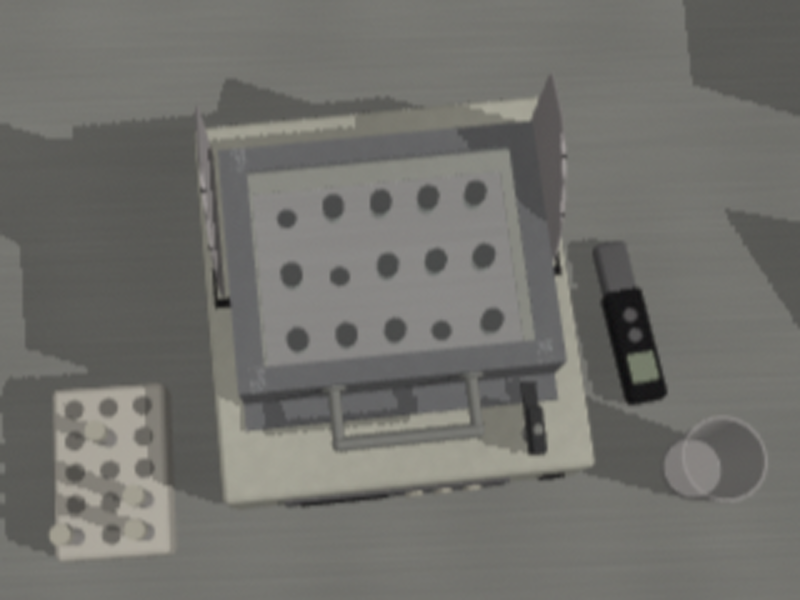

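View pics/side0c.png

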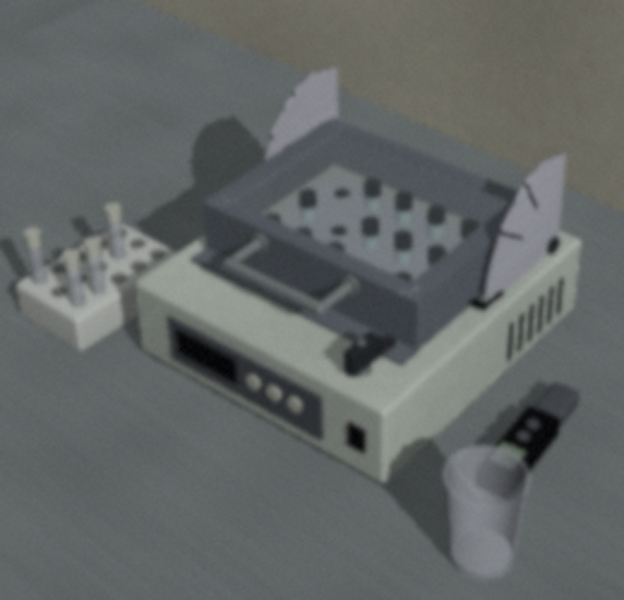

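The top crop shows the heater turned slightly clockwise. The deck's front corners are at (227,502) and (592,465), the handle bar runs (340,443)–(480,432), and the button rib is near (537,432). The side crop shows the deck's front right corner at (384,410), front left at (140,290) and rear right at (580,240). The cup and tester stand right of the case, the rack left.

```bash
cat > h.py <<'E'
import numpy as np
from scipy.optimize import least_squares
from scipy.spatial.transform import Rotation as Ro
def proj(p,X):
    c=np.asarray(X)@np.array(p["R"]).T+p["t"]; return np.c_[p["fx"]*c[:,0]/c[:,2]+p["cx"],p["fy"]*c[:,1]/c[:,2]+p["cy"]]
def h2w(q,X):
    c,s=np.cos(q[2]),np.sin(q[2]); X=np.atleast_2d(np.asarray(X,float)).copy()
    return np.c_[q[0]+c*X[:,0]-s*X[:,1],q[1]+s*X[:,0]+c*X[:,1],X[:,2]]
def raypt(p,uv,z):
    R=np.array(p["R"]); C=-R.T@p["t"]; d=R.T@[(uv[0]-p["cx"])/p["fx"],(uv[1]-p["cy"])/p["fy"],1]; return C+d*(z-C[2])/d[2]
E
python3 - <<'E'
from h import *
from plant import bot
t=bot.capture("top"); s=bot.capture("side")
T=[((-170,155,100),(227,502)),((-170,-155,100),(592,465)),((160,155,100),(207,128)),((160,-155,100),(545,98)),((-135,55,147),(340,443)),((-135,-55,147),(480,432)),((-138,-105,132),(537,432))]
S=[((-170,155,100),(140,290)),((-170,-155,100),(384,410)),((160,-155,100),(580,240)),((-135,55,147),(228,264)),((-135,-55,147),(324,305))]
P=np.array([a for a,_ in T]);tu=np.array([b for _,b in T])/2.5+[180,110]
Q=np.array([a for a,_ in S]);su=np.array([b for _,b in S])/2.4+[180,140]
f=lambda q:np.r_[(proj(t,h2w(q,P))-tu).ravel(),(proj(s,h2w(q,Q))-su).ravel()]
r=least_squares(f,[500,0,0.0],loss="soft_l1",x_scale=[100,100,.1])
print(r.x,r.fun.reshape(-1,2).round(1).tolist())
q=r.x
for n,X in dict(button=(-138,-105,126),handle=(-135,0,145),low=(120-105*np.cos(.611),140,168)).items(): print(n,h2w(q,X)[0].round(1))
print("cup base",raypt(t,(692/2.5+180,468/2.5+110),0))
print("meter",raypt(t,(630/2.5+180,320/2.5+110),25), "rack",raypt(t,(110/2.5+180,470/2.5+110),45))
E
```

```text
[ 6.17688785e+02 -3.07474927e+01  5.62737468e-02] [[-1.6, 0.9], [2.6, 1.3], [-4.7, -0.9], [0.4, -1.3], [0.3, 0.4], [-0.2, -0.5], [1.1, -0.5], [-3.4, -4.4], [0.1, 1.7], [2.4, -0.6], [0.4, -1.1], [-1.8, 0.6]]
button [ 485.8 -143.3  126. ]
handle [482.9 -38.3 145. ]
low [643.8 110.9 168. ]
cup base [ 461.5508227  -302.60791846    0.        ]
meter [ 595.8968563  -252.10249049   25.        ] rack [475.93344645 217.31159731  45.        ]
```

```bash
cat >> h.py <<'E'
def delta(o,pos,rpy):
    R=Ro.from_euler("xyz",o["tcp_rot"]); G=Ro.from_euler("xyz",rpy)
    return np.r_[R.inv().apply(np.array(pos)-o["tool_pos"]).round(1),(R.inv()*G).as_rotvec().round(3)].tolist()
E
python3 - <<'E'
from h import *
from plant import bot
print(delta(bot.get_obs(),(486,-143,230),(np.pi,0,3.198)))
E
```

```text
[-499.7, -441.5, 21.7, 0.0, 0.0, -0.508]
```

Emit:
step_arm(deltas=[[-30,-26,0,0,0,-0.03],[-60,-53,0,0,0,-0.06],[-90,-80,0,0,0,-0.09],[-120,-106,0,0,0,-0.12],[-150,-132,0,0,0,-0.15]], fingers=36)

```text
time: 1.42
tool_pos: [306.7, 286.5, 251.8]
tcp_rot: [3.141, 0.0, 2.842]
contact_force: [0.0, 0.7, 0.3]
grip_width: 63.1
```

Emit:
step_arm(deltas=[[-30,-21,0,0,0,-0.03],[-60,-42,0,0,0,-0.06],[-90,-63,0,0,0,-0.09],[-120,-84,0,0,0,-0.12],[-150,-105,0,0,0,-0.15]])

```text
time: 1.83
tool_pos: [419.4, 141.6, 252.0]
tcp_rot: [3.141, 0.001, 2.991]
contact_force: [1.3, 1.5, -0.1]
grip_width: 36.4
```

```bash
python3 - <<'E'
from h import *
from plant import bot
o=bot.get_obs();print(o["time"],o["tool_pos"],o["tcp_rot"],delta(o,(486,-143,230),(np.pi,0,3.198)))
E
```

```text
1.8333 [419.36363068 141.60449038 252.02607032] [3.14117594e+00 7.23795842e-04 2.99110659e+00] [-108.5, -271.4, 22.0, 0.0, 0.001, -0.207]
```

Emit:
step_arm(deltas=[[-15,-37,3,0,0,-0.03],[-30,-74,6,0,0,-0.06],[-45,-111,9,0,0,-0.09],[-60,-148,12,0,0,-0.12],[-75,-186,15,0,0,-0.15]])

```text
time: 2.25
tool_pos: [464.7, -53.9, 236.8]
tcp_rot: [3.141, 0.001, 3.141]
contact_force: [1.9, 0.9, -0.0]
grip_width: 35.9
```

```bash
python3 - <<'E'
from h import *
from plant import bot
o=bot.get_obs();print(o["time"],o["tool_pos"],o["tcp_rot"],delta(o,(486,-143,225),(np.pi,0,3.198)))
E
```

```text
2.25 [464.65353513 -53.87749813 236.76396586] [3.14147092e+00 6.20087182e-04 3.14122088e+00] [-21.4, -89.1, 11.8, 0.0, 0.001, -0.057]
```

Emit:
step_arm(deltas=[[-7,-30,4,0,0,-0.02],[-14,-60,8,0,0,-0.04],[-21,-85,12,0,0,-0.057],[-21,-89,12,0,0,-0.057],[-21,-89,12,0,0,-0.057]])

```text
time: 2.67
tool_pos: [485.3, -142.4, 224.2]
tcp_rot: [3.141, -0.001, -3.089]
contact_force: [-0.4, -0.3, 0.7]
grip_width: 35.7
```

```bash
python3 - <<'E'
from h import *
from plant import bot
import cv2
p=bot.capture("wrist"); o=bot.get_obs();print(o["tool_pos"],o["tcp_rot"])
for q in ("button_grip","handle_mid"): print([(r["rect"],round(r["p"],2)) for r in bot.boxes_of(q,p)[:2]])
q=[617.7,-30.7,.0563]
print(proj(p,h2w(q,[(-138,-105,132),(-135,55,151),(-135,-55,151),(-112,-130,105),(-112,130,105),(-170,-155,100)])).round(0))
cv2.imwrite("pics/w1.png",p["color"][:,:,::-1])
E
```

```text
[ 485.11387381 -141.10488849  224.46086137] [ 3.14080105e+00 -6.04390508e-04 -3.08810324e+00]
[([322.3, 274.4, 24.0, 96.5], 0.66)]
[([456.0, 335.3, 368.0, 142.4], 0.77)]
[[317. 264.]
 [627. 279.]
 [414. 280.]
 [279. 291.]
 [687. 290.]
 [236. 199.]]
```

View pics/w1.png

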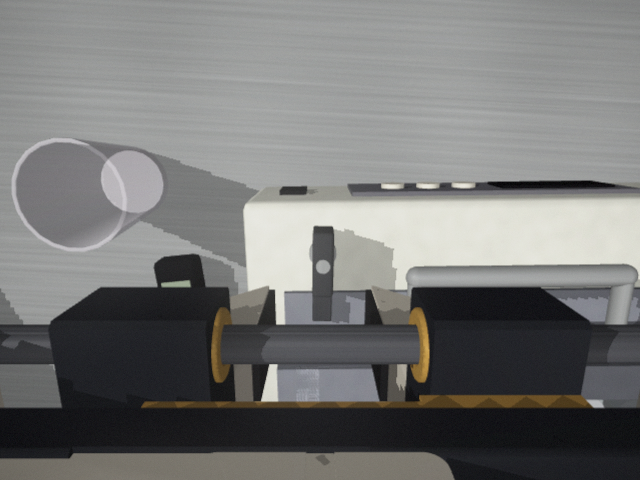

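The wrist view shows the rib from (323,228) to (323,292) with the pivot dot at (322,267). The bar's ends are at (412,275) and (632,273), all within about 3 mm of the prediction.

```bash
python3 - <<'E'
from h import *
from plant import bot
p=bot.capture("wrist"); o=bot.get_obs()
print(raypt(p,(322.5,267),132),raypt(p,(323,228),132),raypt(p,(323,292),132),raypt(p,(412,276),145),raypt(p,(634,274),145))
b=raypt(p,(322.5,267),132)
print(o["tool_pos"],delta(o,(b[0],b[1],132),(np.pi,0,np.pi+.05)))
E
```

```text
[ 487.55214893 -137.98761308  132.        ] [ 465.22982343 -139.02484667  132.        ] [ 502.4190126  -136.82853239  132.        ] [485.83306832 -90.48475581 145.        ] [478.03725317  27.29972687 145.        ]
[ 485.22500095 -139.79565007  224.97047221] [-2.4, 1.6, 93.0, 0.0, 0.0, 0.006]
```

Emit:
step_arm(deltas=[[0,0,25,0,0,0],[0,0,50,0,0,0],[0,0,75,0,0,0],[0,0,90,0,0,0],[0,0,92,0,0,0]])

```text
time: 3.28
tool_pos: [483.8, -139.1, 130.4]
tcp_rot: [3.139, -0.004, -3.085]
contact_force: [-0.7, 0.2, -0.3]
grip_width: 36.0
```

```bash
python3 - <<'E'
from h import *
from plant import bot
import cv2
p=bot.capture("side"); o=bot.get_obs();print(o["tool_pos"],o["tcp_rot"],o["contact_force"])
c=[int(v) for v in proj(p,[o["tool_pos"]])[0]];print(c)
a=p["color"][c[1]-90:c[1]+60,c[0]-100:c[0]+100,::-1]
cv2.imwrite("pics/s2.png",cv2.resize(a,None,fx=4,fy=4,interpolation=cv2.INTER_CUBIC))
E
```

```text
[ 484.58593924 -139.5606383   131.60320037] [ 3.13996964e+00 -2.65424268e-03 -3.08494494e+00] [-0.05347947  0.35190516  0.81918645]
[328, 282]
```

View pics/s2.png

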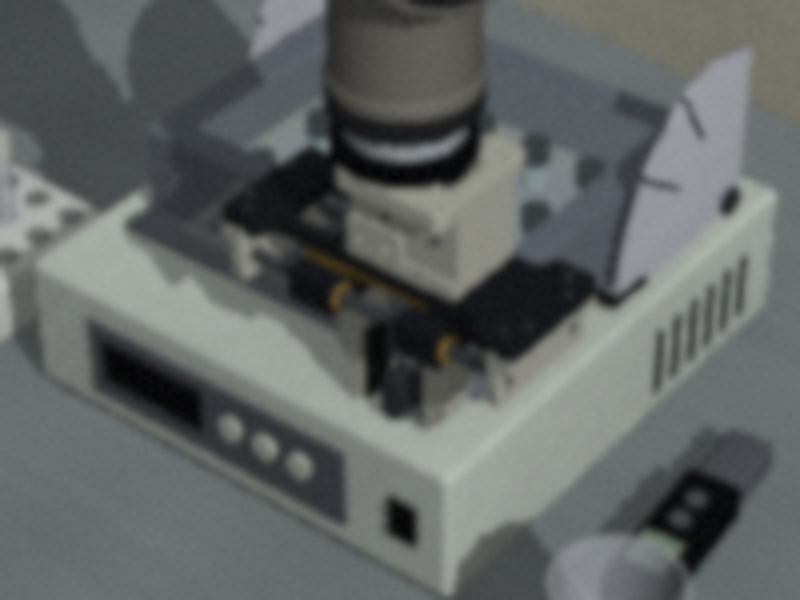

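The fingers straddle the rib, which shows at (395,385) between them, with no contact force. Closing.

Emit:
step_arm(deltas=[[0,0,0,0,0,0],[0,0,0,0,0,0],[0,0,0,0,0,0],[0,0,0,0,0,0],[0,0,0,0,0,0]], fingers=0)

```text
time: 3.75
tool_pos: [485.8, -140.8, 133.7]
tcp_rot: [-3.142, 0.002, -3.087]
contact_force: [0.1, 4.0, 4.6]
grip_width: 11.7
```

Emit:
step_arm(deltas=[[0,0,0,0,0,0.1],[0,0,0,0,0,0.2],[0,0,0,0,0,0.3],[0,0,0,0,0,0.4],[0,0,0,0,0,0.5]])

```text
time: 4.17
tool_pos: [485.9, -140.4, 133.7]
tcp_rot: [3.14, 0.001, 2.692]
contact_force: [-0.8, 5.4, 5.7]
grip_width: 11.8
```

Emit:
step_arm(deltas=[[0,0,0,0,0,0.1],[0,0,0,0,0,0.2],[0,0,0,0,0,0.3],[0,0,0,0,0,0.4],[0,0,0,0,0,0.5]])

```text
time: 4.58
tool_pos: [486.1, -140.0, 133.7]
tcp_rot: [3.139, 0.0, 2.192]
contact_force: [1.5, 6.7, 6.2]
grip_width: 11.5
```

Emit:
step_arm(deltas=[[0,0,0,0,0,0.1],[0,0,0,0,0,0.2],[0,0,0,0,0,0.3],[0,0,0,0,0,0.4],[0,0,0,0,0,0.5]])

```text
time: 5.0
tool_pos: [486.5, -139.9, 133.7]
tcp_rot: [3.138, -0.001, 1.692]
contact_force: [3.6, 7.6, 3.5]
grip_width: 11.7
```

Emit:
step_arm(deltas=[[0,0,0,0,0,0.02],[0,0,0,0,0,0.02],[0,0,0,0,0,0.02],[0,0,0,0,0,0.02]])

```text
time: 5.33
tool_pos: [486.5, -139.9, 133.7]
tcp_rot: [3.138, -0.001, 1.676]
contact_force: [2.9, 7.8, 4.3]
grip_width: 11.7
```

Emit:
step_arm(deltas=[[0,0,0,0,0,0],[0,0,0,0,0,0],[0,0,0,0,0,0]], fingers=28)

```text
time: 5.58
tool_pos: [485.3, -141.2, 132.8]
tcp_rot: [-3.142, 0.0, 1.677]
contact_force: [-0.3, -0.0, 0.3]
grip_width: 25.9
```

Emit:
step_arm(deltas=[[0,0,-15,0,0,0],[0,0,-40,0,0,0.01],[0,0,-65,0,0,0.03],[0,0,-85,0,0,0.05],[0,0,-85,0,0,0.05]])

```text
time: 6.0
tool_pos: [487.0, -142.0, 221.7]
tcp_rot: [3.135, 0.004, 1.626]
contact_force: [0.1, -1.1, 0.3]
grip_width: 27.9
```

```bash
python3 - <<'E'
from h import *
from plant import bot
import cv2,json
p=bot.capture("top"); o=bot.get_obs();print(o["tool_pos"],o["tcp_rot"],o["contact_force"],o["grip_width"])
a=p["color"][110:350,180:500,::-1]
w=bot.capture("wrist")
cv2.imwrite("pics/t3.png",np.hstack([cv2.resize(a,(500,375),interpolation=cv2.INTER_CUBIC)[:,100:400],cv2.resize(w["color"][:,:,::-1],(500,375))]))
json.dump({k:np.array(w[k]).tolist() for k in w if k!="color"},open("w3.json","w"))
E
```

```text
[ 486.18577226 -141.66212815  219.53573426] [3.13781118e+00 2.20859959e-03 1.62656161e+00] [ 0.8466814   0.13741264 -0.58088989] 27.79554696057589
```

View pics/t3.png

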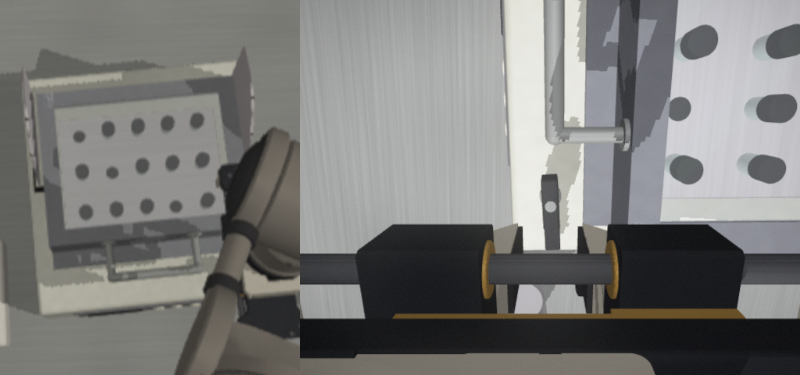

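The button now lies crosswise, its long end to the right. In the wrist half the pivot dot is at (550,207), and the handle bar runs along column 554 with its right end near row 137, clear of the button.

```bash
python3 - <<'E'
from h import *
from plant import bot
import json
w=json.load(open("w3.json")); k=1.28
for uv,z in (((550-300,207),132),((554-300,20),145),((554-300,110),145),((554-300,140),145)): print(raypt(w,(uv[0]*k,uv[1]*k),z).round(1))
o=bot.get_obs(); print(o["tool_pos"],delta(o,(483,-36,219.5),(np.pi,0,np.pi/2+.056)))
E
```

```text
[ 486.8 -141.2  132. ]
[482.4 -25.4 145. ]
[485.4 -75.2 145. ]
[486.5 -93.4 145. ]
[ 485.4055104  -141.25860418  217.98027875] [105.2, 3.5, -1.6, 0.001, 0.001, 0.0]
```

Emit:
step_arm(deltas=[[30,1,0,0,0,0],[60,2,0,0,0,0],[90,3,0,0,0,0],[105,3.5,0,0,0,0],[105,3.5,0,0,0,0]], fingers=32)

```text
time: 6.52
tool_pos: [481.8, -33.3, 216.2]
tcp_rot: [-3.138, -0.002, 1.63]
contact_force: [-0.4, 0.1, 0.0]
grip_width: 32.0
```

Emit:
step_arm(deltas=[[0,0,20,0,0,0],[0,0,40,0,0,0],[0,0,58,0,0,0],[0,0,68,0,0,0],[0,0,68,0,0,0]])

```text
time: 6.93
tool_pos: [481.1, -36.4, 146.5]
tcp_rot: [-3.135, -0.002, 1.626]
contact_force: [-0.8, -0.1, 0.3]
grip_width: 32.1
```

```bash
python3 - <<'E'
from h import *
from plant import bot
import cv2
w=bot.capture("wrist"); o=bot.get_obs();print(o["tool_pos"],o["tcp_rot"],o["contact_force"],o["grip_width"])
cv2.imwrite("pics/w4.png",w["color"][:,:,::-1])
E
```

```text
[481.8985654  -36.48395755 147.96645769] [-3.13748856e+00 -9.80453012e-04  1.62636829e+00] [-0.1836188  -0.69634255 -0.11126202] 31.790768177044487
```

View pics/w4.png

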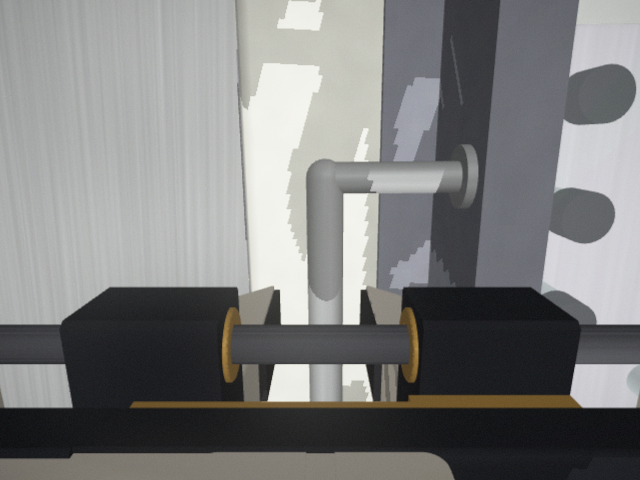

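The bar (column 325) runs centrally between the two pads (columns 278 and 362), and the right finger is in the gap clear of the hood wall. Closing.

Emit:
step_arm(deltas=[[0,0,0,0,0,0],[0,0,0,0,0,0],[0,0,0,0,0,0],[0,0,0,0,0,0],[0,0,0,0,0,0]], fingers=0)

```text
time: 7.4
tool_pos: [483.0, -36.2, 150.2]
tcp_rot: [3.141, 0.001, 1.627]
contact_force: [-1.3, -1.5, 1.7]
grip_width: 10.4
```

```bash
python3 - <<'E'
from h import *
from plant import bot
o=bot.get_obs();print(o["tool_pos"],o["tcp_rot"],o["contact_force"],o["grip_width"])
r=np.hypot(255,37);f=np.arctan2(37,255)
for d in range(0,36,2 if 0 else 5):
    t=np.radians(d); b=255-r*np.cos(t+f); u=r*np.sin(t+f)-37
    print(d,(b).round(1),u.round(1))
print(Ro.from_euler("xyz",o["tcp_rot"]).as_matrix().round(3))
E
```

```text
[482.95675259 -36.16113303 150.17583172] [3.14120478e+00 5.19675333e-04 1.62708856e+00] [-1.32467984 -1.45189928  1.73848052] 10.370025026270056
0 0.0 0.0
5 4.2 22.1
10 10.3 43.7
15 18.3 64.7
20 28.0 85.0
25 39.5 104.3
30 52.7 122.5
35 67.3 139.6
[[-0.056  0.998  0.   ]
 [ 0.998  0.056 -0.   ]
 [-0.001  0.    -1.   ]]
```

Emit:
step_arm(deltas=[[0,1.5,-8,0,0,0],[0,3,-17,0,0,0],[0,5,-26,0,0,0],[0,7.5,-35,0,0,0],[0,10.3,-43.7,0,0,0]])

```text
time: 7.82
tool_pos: [493.0, -35.5, 194.3]
tcp_rot: [-3.14, 0.0, 1.627]
contact_force: [-1.0, -3.4, -5.9]
grip_width: 10.5
```

Emit:
step_arm(deltas=[[0,2.9,-8.5,0,0,0],[0,6.2,-16.9,0,0,0],[0,9.8,-25.2,0,0,0],[0,13.6,-33.3,0,0,0],[0,17.7,-41.3,0,0,0]])

```text
time: 8.23
tool_pos: [509.8, -34.4, 235.2]
tcp_rot: [-3.138, -0.0, 1.627]
contact_force: [-5.2, -4.3, -5.4]
grip_width: 10.7
```

```bash
python3 - <<'E'
from h import *
r=np.hypot(255,37);f=np.arctan2(37,255)
g=lambda d:np.array([255-r*np.cos(np.radians(d)+f),r*np.sin(np.radians(d)+f)-37])
for d in (22,24,26,28,30): print(d,(g(d)-g(20)).round(1))
for d in (32,34,35): print(d,(g(d)-g(30)).round(1))
E
```

```text
22 [4.4 7.8]
24 [ 9.1 15.5]
26 [14.  23.1]
28 [19.2 30.4]
30 [24.6 37.6]
32 [5.7 7. ]
34 [11.6 13.7]
35 [14.7 17. ]
```

Emit:
step_arm(deltas=[[0,4.4,-7.8,0,0,0],[0,9.1,-15.5,0,0,0],[0,14,-23.1,0,0,0],[0,19.2,-30.4,0,0,0],[0,24.6,-37.6,0,0,0]])

```text
time: 8.65
tool_pos: [533.3, -32.9, 273.0]
tcp_rot: [-3.135, -0.0, 1.627]
contact_force: [-11.4, -4.2, 0.3]
grip_width: 11.1
```

Emit:
step_arm(deltas=[[0,5.7,-7,0,0,0],[0,11.6,-13.7,0,0,0],[0,14.7,-17,0,0,0],[0,14.7,-17,0,0,0],[0,14.7,-17,0,0,0]])

```text
time: 9.07
tool_pos: [547.7, -32.0, 290.7]
tcp_rot: [-3.136, -0.0, 1.627]
contact_force: [-14.5, -3.6, 4.9]
grip_width: 11.2
```

```bash
python3 - <<'E'
from h import *
from plant import bot
import cv2
q=[617.7,-30.7,.0563]
p=bot.capture("side"); o=bot.get_obs();print(o["tool_pos"],o["tcp_rot"],o["contact_force"],o["grip_width"])
low=h2w(q,[(120-105*np.cos(.611),-140,168)]); c=proj(p,low)[0].astype(int); print(c)
a=p["color"][c[1]-75:c[1]+75,c[0]-130:c[0]+70,::-1]
cv2.imwrite("pics/s5.png",cv2.resize(a,None,fx=4,fy=4,interpolation=cv2.INTER_CUBIC))
E
```

```text
[547.56035284 -32.04034189 290.57830872] [-3.13574439e+00 -2.48285199e-04  1.62692544e+00] [-14.30398309  -2.97002133   3.92721015] 10.73842106999228
[391 237]
```

View pics/s5.png

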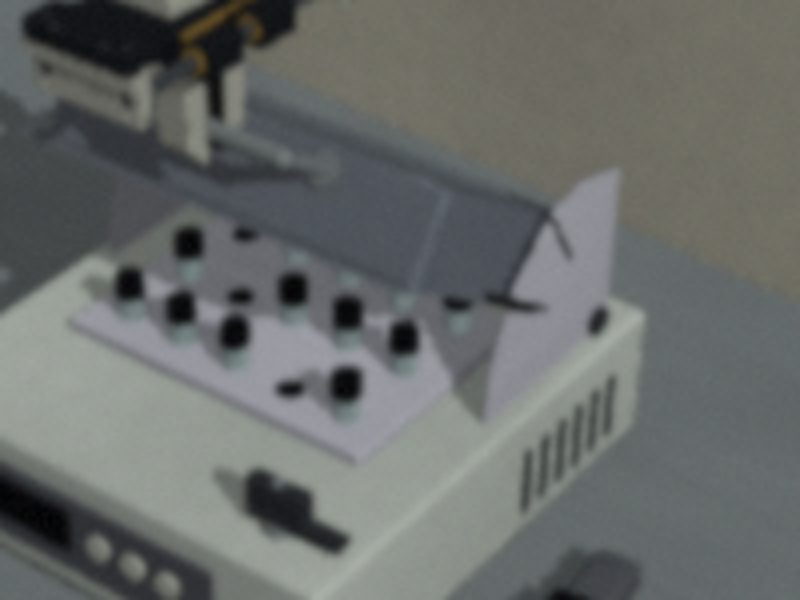

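The hood is up: its pointer at about (490–500,298) runs on into the lower line (500–548,303). The turnbutton lies crosswise at (295,510). I'll check the angle by overlaying predicted hood corners.

```bash
python3 - <<'E'
from h import *
from plant import bot
import cv2
q=[617,-29.5,.0563]
def hood(d,pts):
    t=np.radians(d);P=np.array(pts,float); return h2w(q,np.c_[120-(P[:,0]*np.cos(t)-P[:,2]*np.sin(t)),P[:,1],108+P[:,0]*np.sin(t)+P[:,2]*np.cos(t)])
p=bot.capture("side"); p0=cv2.imread("pics/side0.png")
o=bot.get_obs(); print(o["contact_force"],o["dq"].round(3),o["tool_pos"])
im=p["color"][:,:,::-1].copy()
s=8; x0,y0=360,205
z=lambda a:cv2.resize(a[y0:y0+70,x0:x0+50],None,fx=s,fy=s,interpolation=cv2.INTER_CUBIC)
A,B=z(p0),z(im)
for d,c in ((30,(0,0,255)),(35,(0,255,0)),(40,(255,0,0))):
    for uv in proj(p,hood(d,[(210,-130,52),(210,-130,0),(115,-140,0)])): cv2.circle(B,tuple(int(v) for v in (uv+.5-[x0,y0])*s),4,c,1)
    print(d,proj(p,hood(d,[(210,-130,52),(210,130,52),(210,-130,0),(255,-55,37),(112,-140,0)])).round(1).tolist())
cv2.imwrite("pics/z6.png",np.hstack([A,B]))
E
```

```text
[-14.30610033  -2.93022439   4.87537042] [-0.001 -0.     0.003  0.001 -0.001  0.001] [547.50805042 -32.02420538 290.528544  ]
30 [[369.9, 216.0], [277.3, 177.9], [361.9, 239.4], [327.5, 209.6], [387.6, 241.6]]
35 [[374.0, 207.8], [281.0, 170.6], [364.9, 231.2], [331.9, 199.7], [389.1, 237.5]]
40 [[378.3, 200.0], [285.1, 163.7], [368.3, 223.1], [336.7, 190.1], [390.8, 233.4]]
```

View pics/z6.png

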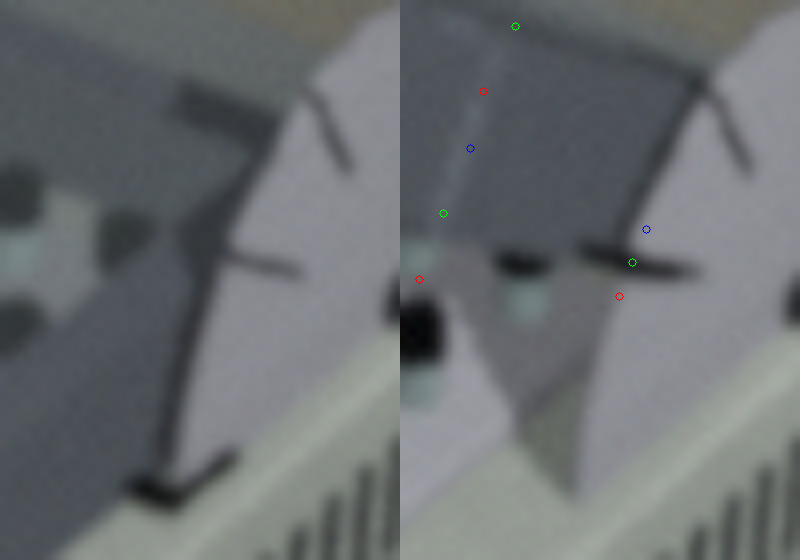

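The overlay puts the hood's front edge (440,210)–(510,35) on the 35° predictions. The pointer (585,250)–(700,272) lies on the lower line to within about a degree. I'll hold briefly to make up the dwell, then hand in.

Emit:
step_arm(deltas=[[0,0,0,0,0,0],[0,0,0,0,0,0],[0,0,0,0,0,0],[0,0,0,0,0,0],[0,0,0,0,0,0]])

```text
time: 9.58
tool_pos: [547.5, -32.0, 290.5]
tcp_rot: [-3.136, -0.0, 1.627]
contact_force: [-14.4, -4.3, 4.5]
grip_width: 11.1
```

Emit:
step_arm(deltas=[[0,0,0,0,0,0],[0,0,0,0,0,0],[0,0,0,0,0,0]])

```text
time: 9.83
tool_pos: [547.5, -32.0, 290.5]
tcp_rot: [-3.136, -0.0, 1.627]
contact_force: [-14.5, -2.9, 5.3]
grip_width: 11.0
```

```bash
python3 - <<'E'
from plant import bot
p=bot.capture("top")
for q in ("cup","foam_rack","pocket_meter"): print(q,[(r["rect"],round(r["p"],2)) for r in bot.boxes_of(q,p)[:1]])
print(bot.close_job())
E
```

```text
cup [([465.7, 290.9, 42.4, 35.1], 0.69)]
foam_rack [([225.3, 298.6, 45.8, 68.9], 0.98)]
pocket_meter [([431.9, 237.6, 28.5, 66.3], 0.64)]
the job is handed in; nothing more can be done
None
```

I turned the turnbutton about 1.5 rad clockwise so it lies crosswise. Then I gripped the handle, lifted the hood along its arc to the lower line, and handed the job in still holding it, about 10 s in.

**Hood angle:** it worked out at about 34.9° from the arm's travel. The side picture agreed: the front edge matched the 35° overlay, and the pointer lay on the lower line or up to about 1.5° below it. I put that offset down to the pointer standing proud of the plate. The pose was steady to 0.1 mm before I handed in.

**Grip:** the wrist force was steady at about 15 N, with roughly 7 N of it holding the hood up against its spring. The rest is a push toward the hinge that the job didn't need, well below the force limits.

**Surroundings:** the rack, cup and tester showed within about 2 pixels (about 4 mm) of their first positions in the top view. The turnbutton was still crosswise in the side view taken with the hood up. No check failed.

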